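# Refit the gas hob's knob and hold it pressed in

### The arm

A 6-joint arm with a two-finger parallel gripper is mounted at the origin on the work surface. World frame = base frame: x ahead of the robot, y to its left, z up, the work surface at z = 0. Lengths are in m, angles in rad, forces in N, time in s.
With the tool pointing down it reaches from about 0.35 to 0.775 m from the base axis. Payload 7.3 kg.
Tool frame: the origin (TCP) lies at the very end of the fingers, on their centre line; the grasp point (between the pads) lies 19 mm behind it; z points along the fingers, y is the line along which they close (so a half turn about z gives the same grasp; the last joint's range is limited). The gripper opens to 92 mm and grips with 3 to 60 N. Pads are 19 mm wide; open, the fingers measure 130 mm over their backs; the gripper's body (75 mm by 190 mm) begins 47 mm behind the grasp point.
Start: joints at [1.051, 0.342, 1.524, -0, 1.275, -0.146], TCP at [0.192, 0.489, 0.199] pointing down, gripper open.
Joint ranges: [-2.53, 2.53], [-0.77, 2.02], [0.04, 2.7], [-1, 4.14], [0.28, 2.66], [-3.11, 3.11]. Speed limits (rad/s): [2.57, 2.57, 3.14, 3.14, 3.14, 3.14].

### API

Orientations are given as [roll, pitch, yaw] about the fixed x, y, z axes, in that order (R = Rz(yaw) Ry(pitch) Rx(roll)).
In Python, from cell import observe, read_camera, get_calibration, hand_in, search_frame gives the robot as it stands.
- The arm moves only by the tool step_arm, never from a script. Its argument "commands" is a list of rows, each an object with "translation": the shift along the tool's x, y, z in mm, a list of three; "roll": the turn about the tool's z in rad. In form: [{"translation": [x, y, z], "roll": roll}, ...]. A call has 1 to 20 rows; each row shifts and turns the commanded pose from where the row before left it, along the tool's axes as they then stand; what a row does not reach is not made up. A row lasts 1/12 s, in which the tool goes at most 41.7 mm and 7.16 degrees, less where a joint would pass 70% of its speed; a pose out of reach is approached as far as the arm can. A call is refused whole if a number of a shift passes 41.7 or a number of a turn 0.125, either way. A call with a gripper value outside its range is refused whole. "fingers" is the opening, from 0 (shut) to 1 (fully open), set as the call begins (left out, the last holds). The fingers move at their own pace and stop on an object; "grip_force" is the grip in N (left out, the last holds). Time passes only in rows, so rows that do not move let the fingers close. It gives the time, the measured TCP pose, the force, the opening and the grip force at its end, in the units of the state.
- observe(): the state, without advancing time (a new reading comes with each control period).
- read_camera(name): name is "side" or "top"; returns the picture (420x560x3 uint8, red, green, blue); there is no depth.
- get_calibration(name): a dict with "camera_matrix" (3x3 intrinsics, pixels), "world_from_camera" (4x4, takes a point from camera to world coordinates). Camera axes: x right, y up, looking along -z (the intrinsics and any distortion apply to the point x, -y, -z); pixel columns grow to the right and rows downward; lengths in m; the calibration is good to about 2 mm. A picture is of the moment at which its call begins. get_calibration takes no time and is no camera call.
- hand_in(): hands the job in; it is judged then, once.
Trained networks look in the newest picture that a camera, given by its name, has taken for a name from the list of things; names that differ only in an ending like _2 or _b are one class to them, and where a whole thing is asked for, a point or a joint stands for the part that bears it (a point fixed in the world has none). Each returns a list of dicts, best first, with "confidence" (0 to 1); they miss things now and then, are a little off and sometimes report something else, mostly with a low value. They report only what shows in the picture. A call takes as long as a camera call. They do not tell look-alikes from the thing itself.
- search_frame(camera, name): "at" ([x, y, z] in m, in world coordinates, good to about 4 mm: the middle of the surface that is visible of it).
The state is a dict: "time": time; "qpos": joint angles; "qvel": joint speeds; "joint_efforts": joint torques, N m; "tool_pos": TCP position; "tool_rot": TCP orientation; "contact_force": force on the tool from outside, world axes, zero at the start; "torque": the same for the moment, N m; "opening": finger opening in m; "grip_force": force on a finger pad.
Only numpy, scipy, OpenCV 4.12 (cv2) and the standard library are available. Lean on these libraries where they do the work, as an engineer would, in place of code of your own. Each camera call takes 0.05 s, during which the arm holds its last target. There are 200 camera calls.

### The job

A control knob has come off the two-burner gas hob and stands on the table. Pick it up, turn it so that its D-shaped bore matches the bare D-shaped spindle (the knob's white pointer goes on the side of the spindle's flat, marked by the red line), push it fully home, and then press it down all the way against the valve's spring, as when lighting the burner. Finish while still holding the knob pressed right down; do not press the other knob and leave the jar, saucers and mortar where they are.

Things in the scene. Friction and masses are not known exactly. Their poses are not given: they have to be found in the camera images.
- knob_grip (a point): Loose black knob, 60 g, upright on the table left or right of the hob. Round skirt 42 mm across, 17 high, under a grip bar 40 long (x), 16 wide (y), 25 high; 42 mm high in all. Point: centre of the bar, 29.5 mm above the underside. z up along the bore; +x: where the white pointer line points. Bore opens below: 15.6 mm round, flat 2.8 mm from the axis on the +x side, 15 mm deep.
- knob_seat (a point): Roof of the knob's bore, on its axis, 15 mm above the knob's underside (14.5 mm below knob_grip). Fully home it lies on the spindle's end; the knob's underside is then 10 mm above the hob's top plate. Axes as knob_grip.
- knob_pointer (a point): Tip of the knob's white pointer: top edge of the bar, 20 mm from the axis along +x, 12.5 mm above knob_grip. Axes as knob_grip.
- spindle_top (a point): Centre of the upper end of the bare upright brass spindle, left or right of two (140 mm apart) at the hob's end near the robot. z up; +x: the way its flat faces, as does the red line on the 50 mm collar at its foot. D section 14 mm round, flat 2 mm from the axis; end bevelled over 2 mm. Stands 25 mm above the hob's top plate (60 mm above the table). It slides down on a spring but does not turn.
- spindle (a joint): How far the bare spindle is pressed down against its spring, m: 0 released, 0.006 at its stop. About 4.2 N starts it moving, 8.4 N holds it at the stop; it springs back when let go.
- fitted_knob (a point): The other burner's knob, the same kind, already fitted; the centre of its grip bar. Not to be pressed.
- spindle2 (a joint): How far the other, fitted knob is pressed down, m: 0 released, 0.006 at its stop.
- hob: Two-burner gas hob, fixed, 455 mm long (x), 290 mm wide (y), 60 mm high, pot grates up to 96 mm above the table. The origin is on its underside in the middle of the control strip, 55 mm from its front end; the body runs from 55 mm in -x to 400 mm in +x. The nearer grate begins about 65 mm in +x of the origin.
- jar_mid (a point): Closed glass jar with a screw lid, 72 mm across, 120 mm high, standing on the other side of the hob from the knob; its centre, 60 mm up.
- saucer: Lower of two stacked ceramic saucers, blue, 150 mm across; the stack is about 30 mm high. Origin at the underside.
- saucer2: Upper saucer, white, 120 mm across. Origin at the underside.
- mortar_mid (a point): Wooden mortar, 132 mm across, 110 mm high, with a pestle leaning in it up to 165 mm high; its centre, 55 mm up.
There are look-alikes about, which are no part of the job. Leave any orange or pink look-alike of the part that bears knob_grip alone.

How it is judged:
On the way, in this order (a step that is already met when the one before it is completed fails the run):
1. the knob is lifted clear of the table (height (world z) of knob_grip above 0.06 m), for 0.1 s.
2. the knob is fully home on the spindle, its flat matched to the spindle's (horizontal distance between knob_seat and spindle_top below 0.003 m and z of knob_seat in the frame of spindle_top below 0.002 m and x of knob_pointer in the frame of spindle_top above 0.017 m and angle between the x axis of knob_grip and the x axis of spindle_top, either way round below 0.26 rad and angle between knob_grip's own z axis and vertical below 0.12 rad), for 0.1 s.
At the end, for the whole second after the job is handed in: The knob is on the bare spindle, upright within 7 degrees, on its axis within 3 mm, pointer on the side of the flat and in line with it within 15 degrees, bore roof within 2 mm of the spindle's end, and the fingers hold it still with the spindle pressed down at least 4.5 of its 6 mm (all of step 2 and value of joint spindle above 0.0045 m and contact force between the fingers and knob above 2 N and linear speed of knob below 0.02 m/s); the arm keeps its last pose, push and grip.
It fails at once if the other burner's knob is pressed in (value of joint spindle2 above 0.003 m).
It fails at once if the jar, a saucer or the mortar is moved more than 20 mm (distance of any of jar_mid, saucer, saucer2, mortar_mid from where it was at the start of the episode above 0.02 m).
It also fails if it takes over 38 s, if anything falls off the work surface, if the arm or the gripper's body presses on something with over 40 N, if the wrist force passes 120 N, or if a joint passes its speed limit or range.

## Working session

There is one attempt and no reset: what is moved stays moved. The work goes in short steps, Python scripts to look and compute and a tool call to move; the robot and the scene stay as the last step left them, time stands still between calls to the robot, and variables do not carry over. Pictures are saved under pics/ and viewed, at most 10 in all, crops included, and the job is handed in when it is done.

Besides the shell and the picture viewer there is one more tool, called after "Emit:" in YAML: its name, and indented under it one key for each argument. step_arm: Moves the arm, as the interface text tells. Its arguments: {"type":"object","properties":{"commands":{"type":"array"},"fingers":{"type":"number"},"grip_force":{"type":"number"}},"required":["commands"]}

```bash
mkdir -p pics
cat > h.py <<'E'
import numpy as np, cv2
from cell import *
def pix2w(cam,u,v,z):
    c=get_calibration(cam);K=np.array(c["camera_matrix"]);T=np.array(c["world_from_camera"])
    d=np.linalg.inv(K)@[u,v,1];d=T[:3,:3]@[d[0],-d[1],-d[2]];o=T[:3,3]
    return o+d*(z-o[2])/d[2]
def w2pix(cam,p):
    c=get_calibration(cam);K=np.array(c["camera_matrix"]);T=np.array(c["world_from_camera"])
    q=T[:3,:3].T@(np.array(p)-T[:3,3]);q=K@[q[0],-q[1],-q[2]];return q[:2]/q[2]
E
python3 - <<'E'
from h import *
for c in("side","top"):
    im=read_camera(c);cv2.imwrite(f"pics/{c}0.png",im[:,:,::-1])
    k=get_calibration(c);print(c,k["camera_matrix"],np.round(k["world_from_camera"],3),[x for x in k])
    for n in("knob_grip","spindle_top","fitted_knob","knob_pointer","jar_mid","saucer","mortar_mid","hob"):
        print(n,[(np.round(r["at"],3).tolist(),round(r["confidence"],2),w2pix(c,r["at"]).round().tolist()) for r in search_frame(c,n)][:4])
s=observe();print(s)
E
```

```text
side [[424.1695482    0.         269.12292837]
 [  0.         424.1695482  208.8361691 ]
 [  0.           0.           1.        ]] [[ 0.807  0.427 -0.409  0.149]
 [-0.591  0.59  -0.551 -0.587]
 [ 0.006  0.686  0.728  0.848]
 [ 0.     0.     0.     1.   ]] ['camera_matrix', 'world_from_camera']
knob_grip [([0.505, 0.274, 0.024], 0.78, [190.0, 176.0]), ([0.49, 0.375, 0.025], 0.7, [169.0, 159.0]), ([0.421, 0.269, 0.021], 0.57, [165.0, 190.0])]
spindle_top [([0.503, 0.272, 0.022], 0.64, [190.0, 177.0])]
fitted_knob [([0.535, -0.108, 0.096], 0.66, [280.0, 239.0])]
knob_pointer [([0.422, 0.274, 0.019], 0.78, [165.0, 189.0]), ([0.491, 0.371, 0.023], 0.45, [170.0, 160.0])]
jar_mid [([0.506, -0.293, 0.098], 0.64, [324.0, 303.0])]
saucer [([0.696, -0.336, 0.021], 0.91, [396.0, 291.0]), ([0.68, -0.353, 0.019], 0.84, [397.0, 300.0])]
mortar_mid [([0.674, 0.339, 0.088], 0.76, [227.0, 126.0])]
hob [([0.697, -0.339, 0.021], 0.43, [397.0, 291.0])]
top [[440.79631071   0.         270.91096187]
 [  0.         440.79631071 208.59097379]
 [  0.           0.           1.        ]] [[ 0.028  0.997 -0.076
[... 957 characters left out ...]
, 0.44, [163.0, 228.0])]
{'time': 0.9, 'qpos': array([ 1.05102259e+00,  3.42008939e-01,  1.52409662e+00,  1.28504863e-05,
        1.27540241e+00, -1.46013044e-01]), 'qvel': array([ 0.00130321,  0.00065904, -0.00126127,  0.00017968,  0.00045685,
        0.00057254]), 'joint_efforts': array([ 6.35289707e-04, -4.31111205e+01, -2.44482726e+01,  7.18687288e-02,
        4.81615216e-02, -2.59765295e-05]), 'tool_pos': array([0.19168057, 0.48878156, 0.19923705]), 'tool_rot': array([3.14150708e+00, 1.57321979e-07, 2.76782822e+00]), 'contact_force': array([ 0.32576879,  0.89229139, -0.70076529]), 'torque': array([ 0.02871732, -0.0143891 , -0.06579347]), 'grip_force': 0.0, 'opening': 0.0917466453572511}
```

Run:
```python
from h import *
t=cv2.imread("pics/top0.png");s=cv2.imread("pics/side0.png")
f=lambda im,x,y,w,h,W,H:cv2.resize(im[y:y+h,x:x+w],(W,H),interpolation=cv2.INTER_CUBIC)
a=f(t,85,205,100,75,400,300);b=f(t,230,175,120,75,400,300)
c=f(s,120,130,100,75,400,300);d=f(s,180,190,133,100,400,300)
cv2.imwrite("pics/crop0.png",np.vstack([np.hstack([a,b]),np.hstack([c,d])]))
```

```text
(no output)
```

View pics/top0.png

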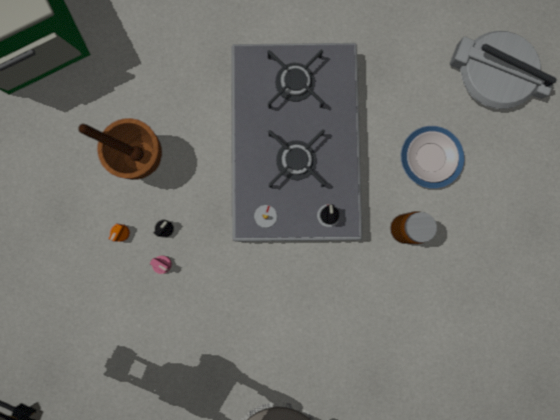

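View pics/crop0.png

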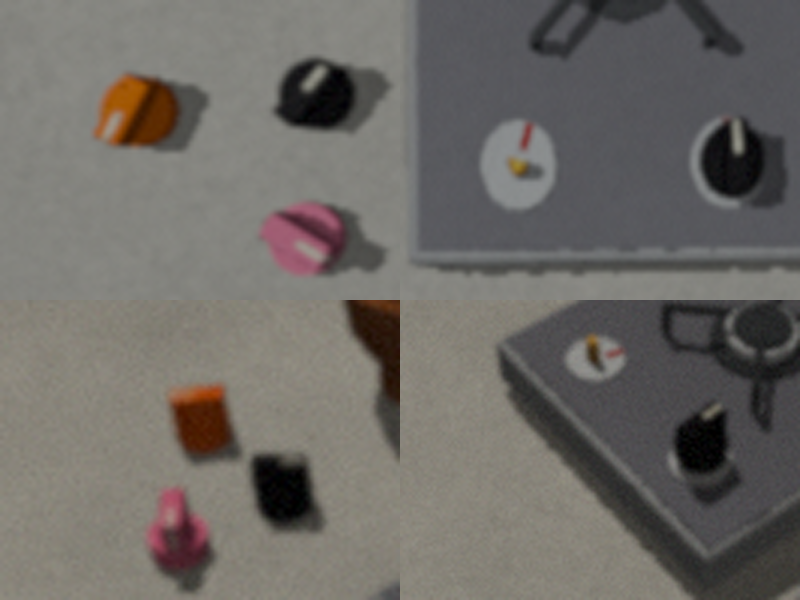

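Three candidates: orange (119,232), pink (162,264), black (164,228). The black one fits the description (black, orange and pink are excluded), and the crop confirms it. The bare spindle is at about (265,216) with its red line pointing up in the image, and the fitted knob is at (329,214).

```bash
cat > m.py <<'E'
from h import *
def blob(im,x,y,w,h,f):
    S=4;c=cv2.resize(im[y:y+h,x:x+w].astype(np.float32),None,fx=S,fy=S,interpolation=cv2.INTER_CUBIC)
    m=f(c[...,2],c[...,1],c[...,0]).astype(np.uint8)
    n,l,st,ce=cv2.connectedComponentsWithStats(m)
    i=1+np.argmax(st[1:,4]);v,u=np.nonzero(l==i)
    return np.c_[(u+.5)/S-.5+x,(v+.5)/S-.5+y]
def ends(cam,P,z):
    W=np.array([pix2w(cam,u,v,z)[:2] for u,v in P]);m=W.mean(0);_,s,V=np.linalg.svd(W-m,full_matrices=False)
    t=(W-m)@V[0];return m,m+V[0]*t.min(),m+V[0]*t.max(),np.degrees(np.arctan2(V[0,1],V[0,0])),len(P)
E
python3 - <<'E'
from m import *
t=cv2.imread("pics/top0.png");s=cv2.imread("pics/side0.png")
np.set_printoptions(precision=4,suppress=True)
dark=lambda r,g,b:(r<60)&(g<60)&(b<60)
red=lambda r,g,b:(r>g+50)&(r>b+50)&(g<110)
yel=lambda r,g,b:(r>b+50)&(g>b+25)
P=blob(t,150,215,27,25,dark);print("knob body top",P.mean(0),P.min(0),P.max(0),pix2w("top",*P.mean(0),.02))
white=lambda r,g,b:(r>125)&(b>110)
print("line top",ends("top",blob(t,157,219,11,10,white),.042))
print("line side",ends("side",blob(s,187,168,10,10,white),.042))
print("red top",ends("top",blob(t,255,203,20,20,red),.060))
print("red side",ends("side",blob(s,205,200,20,20,red),.060))
col=lambda r,g,b:(r>125)&(g>125)&(b>125)
for cam,im,bx in(("top",t,(250,202,32,28)),("side",s,(200,198,24,22))):
    P=blob(im,*bx,col);(c,ax,an)=cv2.fitEllipse(cv2.convexHull(P.astype(np.float32)));print("collar",cam,c,ax,[pix2w(cam,*c,z) for z in(.06,.063)])
    P=blob(im,*bx,yel);print("brass",P.mean(0),P.min(0),P.max(0),pix2w(cam,*P.mean(0),.085))
P=blob(s,180,165,22,25,dark);print("knob side",P.mean(0),P.min(0),P.max(0),pix2w("side",*P.mean(0),.02))
E
```

```text
knob body top [164.0823 229.1042] [153.875 219.875] [173.625 236.625] [0.5027 0.2759 0.02  ]
line top (array([0.5137, 0.273 ]), array([0.5184, 0.2693]), array([0.5087, 0.2769]), np.float64(141.947832441861), 121)Traceback (most recent call last):
  File "<stdin>", line 10, in <module>
  File "m.py", line 6, in blob
    i=1+np.argmax(st[1:,4]);v,u=np.nonzero(l==i)
        ~~~~~~~~~^^^^^^^^^^
    return _wrapfunc(a, 'argmax', axis=axis, out=out, **kwds)
    return bound(*args, **kwds)
ValueError: attempt to get argmax of an empty sequence
```

Run:
```python
from m import *
t=cv2.imread("pics/top0.png");s=cv2.imread("pics/side0.png")
np.set_printoptions(precision=4,suppress=True)
red=lambda r,g,b:(r>g+50)&(r>b+50)&(g<110)
yel=lambda r,g,b:(r>b+50)&(g>b+25)
col=lambda r,g,b:(r>125)&(g>125)&(b>125)
def T(n,f):
    try: print(n,f())
    except Exception as e: print(n,"fail",e)
T("line side",lambda:ends("side",blob(s,187,166,14,10,lambda r,g,b:(r>70)&(b>60)),.042))
T("red top",lambda:ends("top",blob(t,255,203,20,20,red),.060))
T("red side",lambda:ends("side",blob(s,205,200,20,20,red),.060))
for cam,im,bx in(("top",t,(250,202,32,28)),("side",s,(200,198,24,22))):
    def f():
        P=blob(im,*bx,col);(c,ax,an)=cv2.fitEllipse(cv2.convexHull(P.astype(np.float32)));return c,ax,[pix2w(cam,*c,z) for z in(.06,.063)]
    T("collar",f)
    def g():
        P=blob(im,*bx,yel);return P.mean(0),P.min(0),P.max(0),pix2w(cam,*P.mean(0),.085)
    T("brass",g)
```

```text
line side (array([0.5228, 0.2734]), array([0.5165, 0.3019]), array([0.5294, 0.2428]), np.float64(-77.72814541789984), 1286)
red top (array([0.5539, 0.0377]), array([0.5594, 0.0361]), array([0.5485, 0.0393]), np.float64(163.43499848552554), 101)
red side fail attempt to get argmax of an empty sequence
collar ((265.0389404296875, 215.74615478515625), (21.391376495361328, 21.588457107543945), [array([0.5376, 0.0428, 0.06  ]), array([0.5375, 0.0427, 0.063 ])])
brass (array([264.7822, 216.1567]), array([262.375, 214.375]), array([267.125, 217.875]), array([0.5352, 0.0429, 0.085 ]))
collar ((205.3851776123047, 217.8126678466797), (3.358358383178711, 3.4562854766845703), [array([0.4441, 0.0779, 0.06  ]), array([0.443 , 0.0754, 0.063 ])])
brass fail attempt to get argmax of an empty sequence
```

Spindle is near (0.5376, 0.0427) with yaw about -17°. Knob is near (0.503, 0.280) with yaw about -38°. Moving over the knob.

Emit:
step_arm:
  commands:
    - {"translation":[-20,-4,0],"roll":0}
    - {"translation":[-35,-8,5],"roll":0}
    - {"translation":[-36,-8,5],"roll":0}
    - {"translation":[-36,-8,5],"roll":0}
    - {"translation":[-36,-8,5],"roll":0}
    - {"translation":[-36,-8,5],"roll":0}
    - {"translation":[-36,-8,5],"roll":0}
    - {"translation":[-36,-8,5],"roll":0}
    - {"translation":[-36,-8,5],"roll":0}
    - {"translation":[-36,-8,5],"roll":0}
    - {"translation":[-23,-7,5],"roll":0}
    - {"translation":[0,0,10],"roll":0.097}
    - {"translation":[0,0,10],"roll":0.097}
    - {"translation":[0,0,10],"roll":0.097}
    - {"translation":[0,0,0],"roll":0}
  fingers: 0.75
  grip_force: 30

```text
time: 2.15
tool_pos: [0.5011, 0.2771, 0.1172]
tool_rot: [-3.138, -0.002, 2.473]
contact_force: [0.6, -0.8, 0.2]
opening: 0.0693
grip_force: 0.0
```

Run:
```python
from m import *
np.set_printoptions(precision=4,suppress=True)
o=observe();print(o["time"],o["tool_pos"],o["tool_rot"],o["opening"])
s=read_camera("side")[:,:,::-1].copy();t=read_camera("top")[:,:,::-1].copy();cv2.imwrite("pics/s1.png",s);cv2.imwrite("pics/t1.png",t)
print([(w2pix("side",p)) for p in ([.503,.28,.042],[.5376,.0427,.06],[.5376,.0427,.085])])
f=lambda im,x,y,w,h:cv2.resize(im[y:y+h,x:x+w],(400,300),interpolation=cv2.INTER_CUBIC)
cv2.imwrite("pics/c1.png",np.vstack([np.hstack([f(s,150,140,80,60),f(t,125,195,80,60)]),np.hstack([f(s,225,190,40,30),f(t,245,200,40,30)])]))
```

```text
2.15 [0.5011 0.2771 0.1172] [-3.1384 -0.002   2.4728] 0.06930179302137433
[array([187.9422, 170.4044]), array([244.3345, 210.1411]), array([243.9696, 203.3045])]
```

View pics/c1.png

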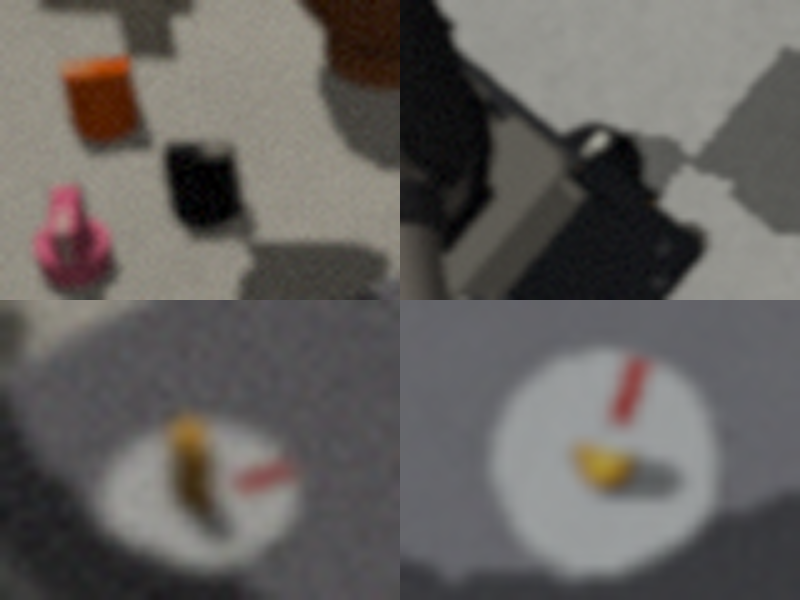

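Run:
```python
from h import *
for c in("side","top"):print(c,w2pix(c,[.5011,.2771,.1172]),w2pix(c,[.5011,.2771,.2]))
cv2.imwrite("pics/st1.png",cv2.resize(np.hstack([cv2.imread("pics/s1.png")[0:420,0:400],cv2.imread("pics/t1.png")[:,0:400]]),(800,420)))
```

```text
side [184.14965207 150.42191708] [179.65099835 125.11438028]
top [152.14337075 228.4523272 ] [140.38913439 227.0878296 ]
```

View pics/st1.png

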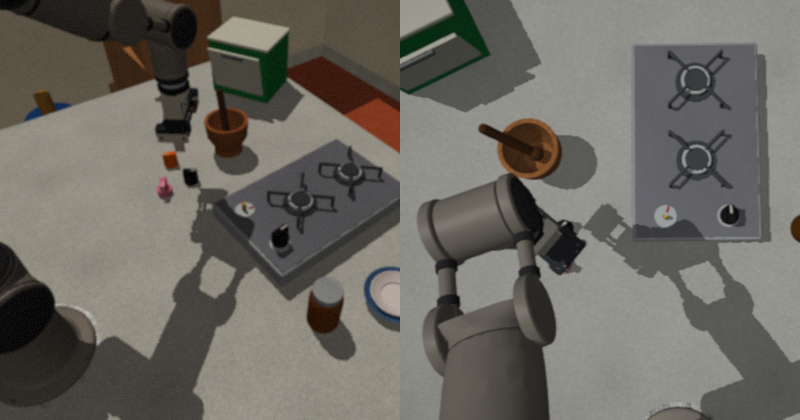

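Run:
```python
from h import *
s=cv2.imread("pics/s1.png")[80:170,130:250];s=cv2.resize(s,(800,600),interpolation=cv2.INTER_CUBIC)
s=cv2.convertScaleAbs(s,alpha=1.6)
cv2.imwrite("pics/z1.png",s)
y=2.473;ty=np.array([np.sin(y),-np.cos(y),0])
for d in(-.035,.035):
  for h in(0,.019,.066):print(d,h,(w2pix("side",np.array([.5011,.2771,.1172+h])+d*ty)-[130,80])*6.667)
```

```text
-0.035 0 [345.74693786 525.0526157 ]
-0.035 0.019 [338.81363315 487.80519478]
-0.035 0.066 [320.89957334 391.56645243]
0.035 0 [375.66096946 416.2217885 ]
0.035 0.019 [369.37029606 379.21801162]
0.035 0.066 [353.14613329 283.78223528]
```

View pics/z1.png

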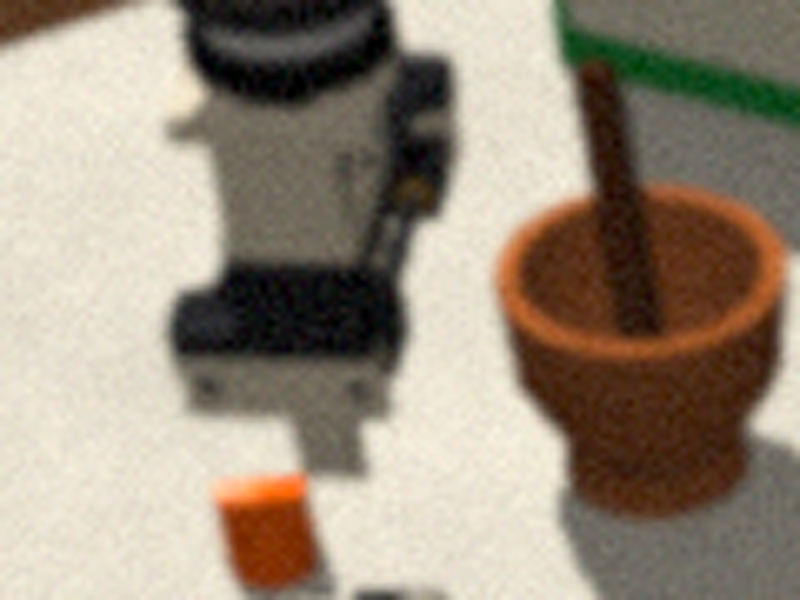

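Run:
```python
from h import *
o=observe();print(o["time"],o["tool_pos"],o["qvel"].round(3))
s=read_camera("side")[:,:,::-1].copy()
a=cv2.imread("pics/s1.png");print(np.abs(s.astype(int)-a)[80:170,130:210].mean())
d=cv2.imread("pics/side0.png")
z=lambda i:cv2.resize(i[80:170,130:210],(400,450),interpolation=cv2.INTER_CUBIC)
cv2.imwrite("pics/z2.png",np.hstack([z(s),cv2.convertScaleAbs(cv2.absdiff(z(s),z(d)),alpha=3)]))
```

```text
2.25 [0.50203004 0.27782481 0.11919892] [ 0.004 -0.018 -0.016  0.     0.001 -0.006]
4.382824074074074
```

View pics/z2.png

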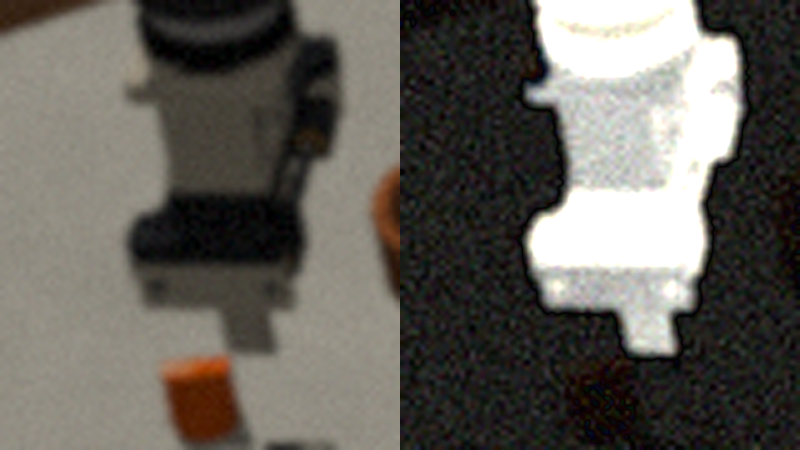

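Run:
```python
from h import *
np.set_printoptions(precision=1,suppress=True)
y=2.473;ty=np.array([np.sin(y),-np.cos(y),0]);tx=np.array([np.cos(y),np.sin(y),0])
for c in("side","top"):
  for d,h in((-.035,0),(.035,0),(-.05,0),(-.065,.05),(-.095,.066),(-.095,.1),(.095,.066)):
    print(c,d,h,*[w2pix(c,np.array([.502,.2778,.119+h])+d*ty+e*tx) for e in(-.0095,.0095)])
t=read_camera("top")[:,:,::-1]
cv2.imwrite("pics/z3.png",cv2.convertScaleAbs(cv2.resize(t[190:280,110:230],(800,600),interpolation=cv2.INTER_CUBIC),alpha=2))
```

```text
side -0.035 0 [185.5 158.1] [178.4 157.9]
side 0.035 0 [189.8 141.8] [183.  141.6]
side -0.05 0 [184.5 161.7] [177.3 161.5]
side -0.065 0.05 [180.7 150.4] [173.2 150.2]
side -0.095 0.066 [177.6 153. ] [169.8 152.8]
side -0.095 0.1 [175.4 141.9] [167.5 141.7]
side 0.095 0.066 [190.3 109.1] [183.4 108.9]
top -0.035 0 [167.2 235.3] [161.3 242.3]
top 0.035 0 [142.  213.8] [136.  220.7]
top -0.05 0 [172.7 239.9] [166.7 246.9]
top -0.065 0.05 [172.8 244.6] [166.4 252.1]
top -0.095 0.066 [182.7 254.7] [176.2 262.3]
top -0.095 0.1 [179.  255.2] [172.3 263.1]
top 0.095 0.066 [108.9 191.9] [102.4 199.3]
```

View pics/z3.png

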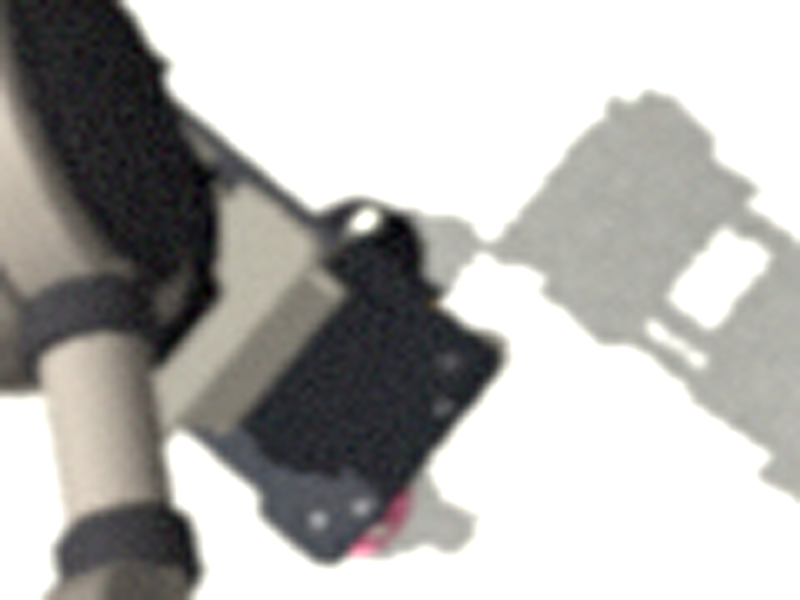

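Seen from the side, the fingertip sits about 8 px higher than predicted. I'll descend partway and check again next to the knob.

Emit:
step_arm:
  commands:
    - {"translation":[0,0,15],"roll":0}
    - {"translation":[0,0,20],"roll":0}
    - {"translation":[0,0,20],"roll":0}
    - {"translation":[0,0,10],"roll":0}
    - {"translation":[0,0,0],"roll":0}
    - {"translation":[0,0,0],"roll":0}

```text
time: 2.85
tool_pos: [0.5023, 0.2781, 0.0547]
tool_rot: [3.141, 0.0, 2.478]
contact_force: [0.9, 0.5, 1.6]
opening: 0.0691
grip_force: 0.0
```

Run:
```python
from h import *
np.set_printoptions(precision=4,suppress=True)
s=read_camera("side")[:,:,::-1].copy();o=observe();p=o["tool_pos"];print(o["time"],p,o["tool_rot"],o["opening"])
y=2.473;ty=np.array([np.sin(y),-np.cos(y),0])
for d in(-.035,.035,-.05):print(d,(w2pix("side",p+d*ty)-[140,110])*8)
cv2.imwrite("pics/z4.png",cv2.convertScaleAbs(cv2.resize(s[110:185,140:240],(800,600),interpolation=cv2.INTER_CUBIC),alpha=1.3))
```

```text
2.9 [0.5028 0.2782 0.0553] [3.1401 0.0008 2.4775] 0.06916825532198718
-0.035 [363.3877 524.4629]
0.035 [396.8008 393.5449]
-0.05 [355.8691 553.9223]
```

View pics/z4.png

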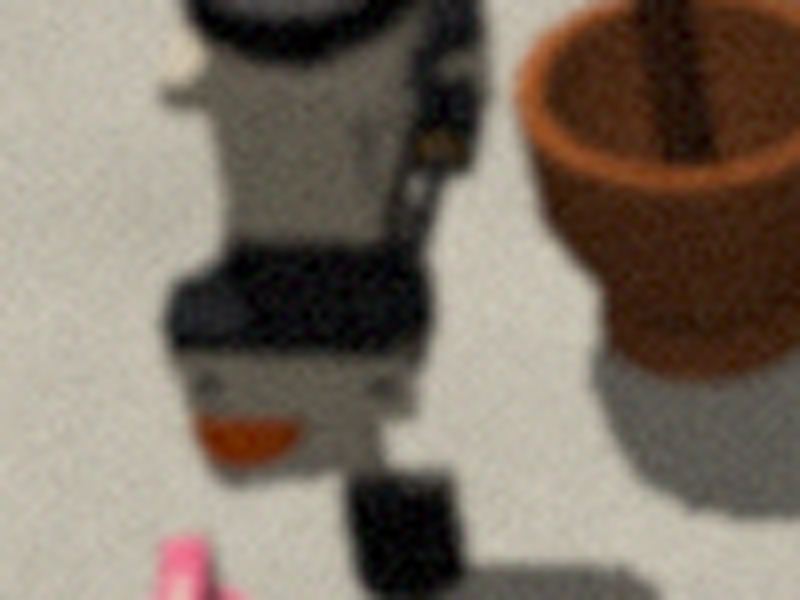

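Both views suggest the fingertips may be higher than reported. I'll descend, then use table contact to settle it.

Emit:
step_arm:
  commands:
    - {"translation":[0,0,15],"roll":0}
    - {"translation":[0,0,15],"roll":0}
    - {"translation":[0,0,8],"roll":0}
    - {"translation":[0,0,4],"roll":0}
    - {"translation":[0,0,4],"roll":0}
    - {"translation":[0,0,0],"roll":0}

```text
time: 3.4
tool_pos: [0.5023, 0.278, 0.0083]
tool_rot: [3.141, 0.0, 2.477]
contact_force: [-0.8, -0.7, 0.7]
opening: 0.0688
grip_force: 0.0
```

Run:
```python
from h import *
np.set_printoptions(precision=4,suppress=True)
s=read_camera("side")[:,:,::-1].copy();o=observe();p=o["tool_pos"];print(o["time"],p,o["contact_force"],o["opening"])
cv2.imwrite("pics/s5.png",s)
y=2.473;ty=np.array([np.sin(y),-np.cos(y),0])
for d in(-.035,.035,-.05):print(d,w2pix("side",p+d*ty))
d=cv2.absdiff(s,cv2.imread("pics/side0.png")).max(2)
for r in range(140,190,2):print(r,''.join('#' if v>25 else '.' for v in d[r,150:215]))
```

```text
3.45 [0.5025 0.278  0.0087] [-0.1038  0.4101 -0.2698] 0.06911794487310902
-0.035 [187.6159 187.8414]
0.035 [191.5967 171.4462]
-0.05 [186.7214 191.5257]
140 ...................#################################.............
142 ....................################################.............
144 ....................################################.............
146 .....................############################................
148 .....................###########################.................
150 .....................##########################..................
152 .....................##########################..................
154 .....................#########################...................
156 ....................##########################...................
158 ..................#############################..................
160 ...............################################..................
162 ..............#################################..................
164 ..............#################################..................
166 ..............#################################..................
168 ..............####.#.#########################...................
170 ...............####...###########.#####.....##...................
172 ................#################.##########.....................
174 ................#################.###########....................
176 ..............................###.##########....#################
178 ...............................###.######.......#################
180 ................................##.######.......#################
182 .....................................##...........###############
184 ...................................................##############
186 ...................................................##############
188 .........................................#######..##############.
```

Emit:
step_arm:
  commands:
    - {"translation":[0,0,0],"roll":0}
    - {"translation":[0,0,0],"roll":0}
    - {"translation":[0,0,0],"roll":0}
    - {"translation":[0,0,0],"roll":0}
    - {"translation":[0,0,0],"roll":0}
    - {"translation":[0,0,0],"roll":0}
  fingers: 0.1
  grip_force: 5

```text
time: 3.95
tool_pos: [0.5021, 0.2779, 0.0083]
tool_rot: [3.141, 0.0, 2.477]
contact_force: [0.1, -1.0, -0.3]
opening: 0.0336
grip_force: 0.0
```

Emit:
step_arm:
  commands:
    - {"translation":[0,0,0],"roll":0}
    - {"translation":[0,0,0],"roll":0}
    - {"translation":[0,0,0],"roll":0}
    - {"translation":[0,0,0],"roll":0}

```text
time: 4.28
tool_pos: [0.5022, 0.2779, 0.0083]
tool_rot: [3.141, 0.0, 2.477]
contact_force: [-0.2, 1.1, 0.4]
opening: 0.0162
grip_force: 5.0
```

Opening is 16.2 mm, so it is gripping the bar. The fingers are therefore above the 17 mm skirt, which means their true height is more than 9 mm above the reading. Firming the grip and lifting.

Emit:
step_arm:
  commands:
    - {"translation":[0,0,0],"roll":0}
    - {"translation":[0,0,0],"roll":0}
    - {"translation":[0,0,-10],"roll":0}
    - {"translation":[0,0,-20],"roll":0}
    - {"translation":[0,0,-30],"roll":0}
    - {"translation":[0,0,-30],"roll":0}
    - {"translation":[0,0,-20],"roll":0}
    - {"translation":[0,0,-10],"roll":0}
    - {"translation":[0,0,0],"roll":-0.094}
    - {"translation":[0,0,0],"roll":-0.094}
    - {"translation":[0,0,0],"roll":-0.094}
    - {"translation":[0,0,0],"roll":-0.094}
    - {"translation":[0,0,0],"roll":0}
  fingers: 0
  grip_force: 40

```text
time: 5.37
tool_pos: [0.5016, 0.2776, 0.1278]
tool_rot: [-3.141, -0.001, 2.856]
contact_force: [0.9, -0.8, -0.4]
opening: 0.0151
grip_force: 40.0
```

Run:
```python
from m import *
np.set_printoptions(precision=4,suppress=True)
o=observe();p=o["tool_pos"];print(o["time"],p,o["tool_rot"],o["opening"],o["grip_force"])
for c in("side","top"):
    im=read_camera(c);cv2.imwrite(f"pics/{c}6.png",im[:,:,::-1])
    print(c,w2pix(c,p),[(np.round(r["at"],3).tolist(),round(r["confidence"],2),w2pix(c,r["at"]).round().tolist()) for r in search_frame(c,"knob_grip")])
# spindle, side view
s=cv2.imread("pics/side0.png")
col=lambda r,g,b:(r>115)&(g>115)&(b>115)&(abs(r-b)<25)
P=blob(s,232,197,28,26,col);c,ax,an=cv2.fitEllipse(cv2.convexHull(P.astype(np.float32)));print("collar",c,ax,pix2w("side",*c,.061))
P=blob(s,235,198,18,18,lambda r,g,b:(r>b+45));print("brass",P.min(0),P.max(0),P.mean(0))
P=blob(s,240,200,18,18,lambda r,g,b:(r>g+30)&(g<b+15));print("red",ends("side",P,.061))
```

```text
5.3667 [0.5016 0.2776 0.1278] [-3.1407 -0.0011  2.8561] 0.015117892862706834 39.99658405780792
side [183.6754 147.175 ] [([0.501, 0.267, 0.139], 0.73, [185.0, 146.0]), ([0.42, 0.268, 0.019], 0.71, [165.0, 191.0]), ([0.489, 0.377, 0.024], 0.65, [169.0, 159.0])]
top [150.5328 228.0471] [([0.425, 0.282, 0.039], 0.62, [158.0, 263.0]), ([0.544, -0.091, 0.098], 0.61, [328.0, 213.0])]
collar (244.4137725830078, 209.10519409179688) (13.437155723571777, 18.67453384399414) [0.5393 0.0448 0.061 ]
brass [241.875 201.375] [244.875 206.875] [243.5037 203.6078]
red (array([0.5563, 0.0406]), array([0.5625, 0.0396]), array([0.5503, 0.0415]), np.float64(171.01845234266563), 126)
```

Emit:
step_arm:
  commands:
    - {"translation":[-6,-14,0],"roll":0}
    - {"translation":[-14,-29,0],"roll":0}
    - {"translation":[-14,-29,0],"roll":0}
    - {"translation":[-14,-29,0],"roll":0}
    - {"translation":[-14,-29,0],"roll":0}
    - {"translation":[-14,-29,0],"roll":0}
    - {"translation":[-14,-29,0],"roll":0}
    - {"translation":[-7,-17,0],"roll":0}
    - {"translation":[-4,-9,0],"roll":0}
    - {"translation":[0,0,0],"roll":0}
    - {"translation":[0,0,0],"roll":0}
    - {"translation":[0,0,0],"roll":0}

```text
time: 6.57
tool_pos: [0.5378, 0.0452, 0.1282]
tool_rot: [3.141, -0.0, 2.853]
contact_force: [0.2, 0.0, -0.6]
opening: 0.015
grip_force: 40.0
```

Run:
```python
from m import *
np.set_printoptions(precision=4,suppress=True)
im=read_camera("side");o=observe();p=o["tool_pos"];cv2.imwrite("pics/side7.png",im[:,:,::-1])
print(o["time"],p,o["tool_rot"],o["opening"])
print("grip pred px",w2pix("side",[p[0],p[1],.149]),"under",w2pix("side",[p[0],p[1],.1195]),"spindle",w2pix("side",[.5393,.0448,.085]))
print([(np.round(r["at"],3).tolist(),round(r["confidence"],2),w2pix("side",r["at"]).round().tolist()) for r in search_frame("side","knob_grip")])
x,y=w2pix("side",[p[0],p[1],.135]).astype(int)
cv2.imwrite("pics/z7.png",cv2.resize(im[y-25:y+35,x-40:x+40,::-1],(800,600),interpolation=cv2.INTER_CUBIC));print("origin",x-40,y-25)
```

```text
6.6167 [0.5377 0.0453 0.1282] [ 3.1412 -0.0003  2.854 ] 0.015361165003872067
grip pred px [242.4118 184.0456] under [242.892  192.8365] spindle [244.0657 202.5303]
[([0.42, 0.267, 0.02], 0.81, [165.0, 191.0]), ([0.489, 0.375, 0.026], 0.72, [169.0, 159.0]), ([0.533, 0.035, 0.136], 0.6, [244.0, 191.0])]
origin 202 163
```

View pics/z7.png

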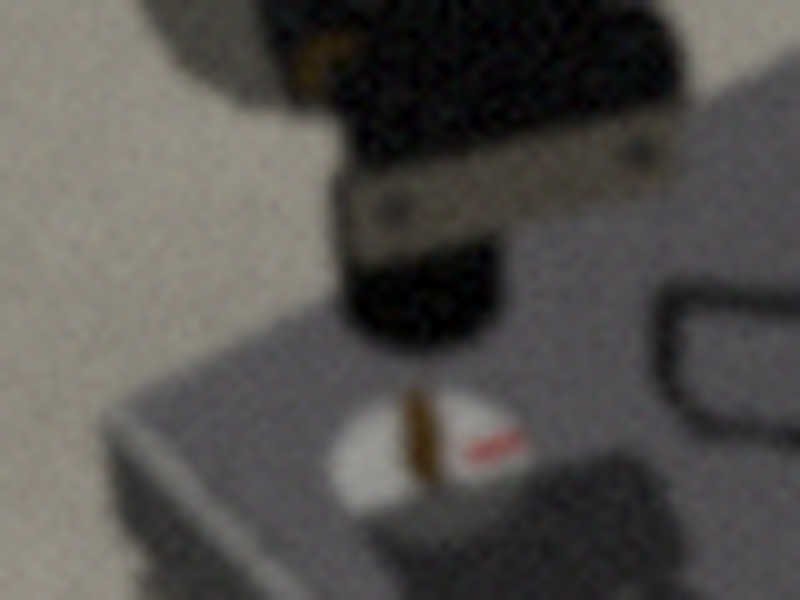

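The skirt is at about (244.4, 192.5) px, roughly 2 mm to the right of the spindle axis. I'll correct that and descend to just above the spindle.

Emit:
step_arm:
  commands:
    - {"translation":[1,0.4,8],"roll":0}
    - {"translation":[1,0.4,10],"roll":0}
    - {"translation":[0,0,7],"roll":0}
    - {"translation":[0,0,3],"roll":0}
    - {"translation":[0,0,0],"roll":0}
    - {"translation":[0,0,0],"roll":0}

```text
time: 7.17
tool_pos: [0.5362, 0.0453, 0.0999]
tool_rot: [-3.141, -0.001, 2.853]
contact_force: [-0.6, 0.6, -0.9]
opening: 0.0154
grip_force: 40.0
```

Run:
```python
from m import *
np.set_printoptions(precision=4,suppress=True)
ims=[read_camera("side").astype(float) for _ in range(4)];o=observe();p=o["tool_pos"];im=np.mean(ims,0)[:,:,::-1];cv2.imwrite("pics/side8.png",im)
print(o["time"],p,o["tool_rot"],o["contact_force"])
zu=p[2]-.0083
for sx,sy in((.5393,.0448),(.5385,.0437)):
  r=[];
  for a in np.linspace(0,2*np.pi,60,endpoint=False):r.append([w2pix("side",[sx+.021*np.cos(a),sy+.021*np.sin(a),z]) for z in (zu,zu+.017)])
  r=np.array(r);print("pred skirt: cols",r[:,0,0].min(),r[:,0,0].max(),"bottom",r[:,0,1].max(),"collar c",w2pix("side",[sx,sy,.061]))
g=im.mean(2)
for row in range(188,218):print(row,' '.join(f"{int(v):3d}" for v in g[row,232:262]))
```

```text
7.3667 [0.5366 0.0452 0.1006] [3.1413 0.0008 2.8527] [ 0.4338  0.3766 -0.6085]
pred skirt: cols 235.5258261223799 252.38699766100987 bottom 206.5930669070124 collar c [244.4141 209.099 ]
pred skirt: cols 235.49791705727736 252.37398947187287 bottom 206.99410071002575 collar c [244.3945 209.4884]
188 136 132 121  97  63  32  17   5   8   8  17  19  23  27  30  34  37  45  51  52  52  56  60  61  59  60  63  61  63  66
189 138 134 114  81  54  39  30  22  26  27  32  37  42  49  49  55  56  58  58  61  62  64  64  63  63  61  62  63  62  62
190 136 131 108  72  47  47  47  42  43  49  48  51  56  58  60  60  63  61  62  63  61  63  64  61  62  62  62  62  63  62
191 134 127 101  67  45  54  57  56  57  55  57  57  63  62  61  61  63  61  60  64  62  62  61  61  63  65  62  63  62  62
192 126 117  94  59  43  55  61  57  53  49  50  56  60  62  62  63  62  61  62  64  61  63  64  62  62  64  62  64  66  68
193 110 102  80  51  46  54  62  55  46  38  41  52  60  65  63  62  64  61  61  63  64  63  63  66  66  67  67  69  72  73
194  94  87  69  51  46  56  60  54  46  40  47  53  61  63
[... 2334 characters left out ...]
65  64  64  64  64  67  64  63  64  64  64  60  58  47  38  34  36  37  35  38  38  36
214  84  83  83  79  70  62  61  61  63  64  64  64  63  64  65  63  66  65  62  56  51  42  37  36  37  36  35  35  38  37
215  81  83  83  82  75  64  56  57  59  62  62  63  64  65  63  62  59  56  53  48  43  38  35  36  35  36  34  36  33  35
216  82  82  85  84  80  70  54  51  50  53  55  58  59  59  58  57  50  47  43  41  39  35  37  34  34  35  36  38  38  35
217  81  84  82  83  83  74  60  46  42  44  45  50  46  48  49  46  44  41  38  34  38  36  37  38  35  37  36  38  41  42[ WARN:0@3.818] global loadsave.cpp:1063 imwrite_ Unsupported depth image for selected encoder is fallbacked to CV_8U.
```

Emit:
step_arm:
  commands:
    - {"translation":[-0.6,-0.2,2],"roll":0}
    - {"translation":[0,0,3],"roll":0}
    - {"translation":[0,0,3],"roll":0}
    - {"translation":[0,0,2],"roll":0}
    - {"translation":[0,0,1],"roll":0}
    - {"translation":[0,0,0],"roll":0}
    - {"translation":[0,0,0],"roll":0}

```text
time: 7.95
tool_pos: [0.5368, 0.0449, 0.0891]
tool_rot: [3.142, -0.0, 2.853]
contact_force: [0.6, -1.1, -0.6]
opening: 0.0152
grip_force: 40.0
```

Emit:
step_arm:
  commands:
    - {"translation":[0,0,2],"roll":0}
    - {"translation":[0,0,2],"roll":0}
    - {"translation":[0,0,0],"roll":0}
    - {"translation":[0,0,0],"roll":0}

```text
time: 8.28
tool_pos: [0.5367, 0.045, 0.0851]
tool_rot: [3.142, -0.0, 2.853]
contact_force: [-0.2, 0.1, -0.8]
opening: 0.0155
grip_force: 40.0
```

Emit:
step_arm:
  commands:
    - {"translation":[0,0,2],"roll":0}
    - {"translation":[0,0,2],"roll":0}
    - {"translation":[0,0,1],"roll":0}
    - {"translation":[0,0,0],"roll":0}
    - {"translation":[0,0,0],"roll":0}

```text
time: 8.7
tool_pos: [0.5367, 0.0449, 0.0801]
tool_rot: [3.142, -0.0, 2.853]
contact_force: [1.4, 0.3, -1.1]
opening: 0.0155
grip_force: 40.0
```

Emit:
step_arm:
  commands:
    - {"translation":[0,0,1],"roll":0}
    - {"translation":[0,0,1],"roll":0}
    - {"translation":[0,0,1],"roll":0}
    - {"translation":[0,0,0],"roll":0}
    - {"translation":[0,0,0],"roll":0}
    - {"translation":[0,0,0],"roll":0}

```text
time: 9.2
tool_pos: [0.537, 0.0449, 0.0775]
tool_rot: [3.141, 0.001, 2.853]
contact_force: [-0.8, 0.4, 4.2]
opening: 0.0152
grip_force: 40.0
```

4.2 N at z 0.0775 is exactly the expected home height. Pressing down now.

Emit:
step_arm:
  commands:
    - {"translation":[0,0,1],"roll":0}
    - {"translation":[0,0,1],"roll":0}
    - {"translation":[0,0,1],"roll":0}
    - {"translation":[0,0,1],"roll":0}
    - {"translation":[0,0,1],"roll":0}
    - {"translation":[0,0,0],"roll":0}
    - {"translation":[0,0,0],"roll":0}
    - {"translation":[0,0,0],"roll":0}

```text
time: 9.87
tool_pos: [0.537, 0.0449, 0.0726]
tool_rot: [3.141, 0.001, 2.853]
contact_force: [-2.5, 0.2, 7.0]
opening: 0.0155
grip_force: 40.0
```

Emit:
step_arm:
  commands:
    - {"translation":[0,0,0.7],"roll":0}
    - {"translation":[0,0,0.7],"roll":0}
    - {"translation":[0,0,0],"roll":0}
    - {"translation":[0,0,0],"roll":0}
    - {"translation":[0,0,0],"roll":0}

```text
time: 10.28
tool_pos: [0.5372, 0.0449, 0.0719]
tool_rot: [3.141, 0.001, 2.853]
contact_force: [-2.9, -0.0, 11.7]
opening: 0.0153
grip_force: 40.0
```

11.7 N with the travel stalled means it is at the stop. One last visual check.

Run:
```python
from h import *
im=read_camera("side");cv2.imwrite("pics/z9.png",cv2.resize(im[170:230,205:285,::-1],(800,600),interpolation=cv2.INTER_CUBIC))
o=observe();print(o["time"],o["tool_pos"],o["contact_force"],o["grip_force"],w2pix("side",[.5393,.0448,.064]))
```

```text
10.3333 [0.53725814 0.04492104 0.07193957] [-3.24558148  0.90717675 12.23531718] 40.008273124694824 [244.37118378 208.2895741 ]
```

View pics/z9.png

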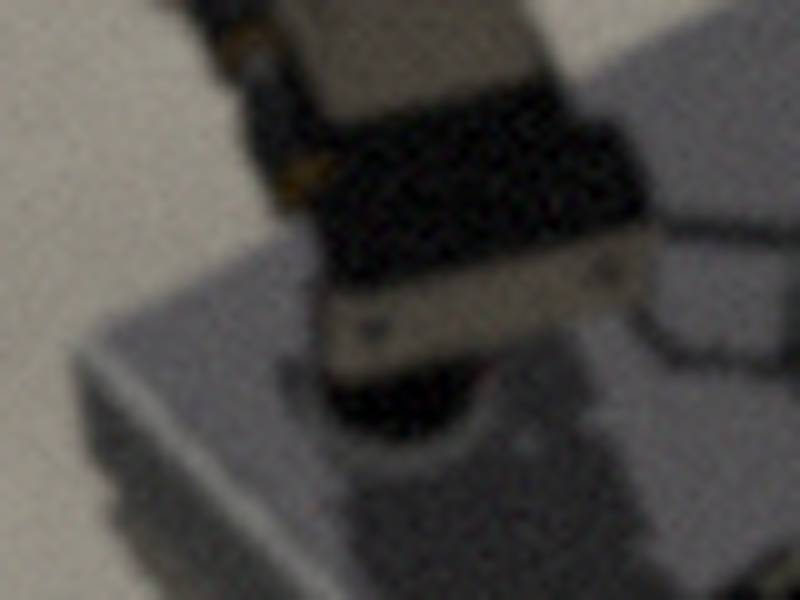

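The picture shows the skirt centred in the collar, with its bottom at about (244, 213) px and close to the plate. The knob is seated and pressed, so I'm handing in.

```bash
python3 -c "
from cell import *
print(hand_in())"
```

```text
the job is handed in; nothing more can be done
None
```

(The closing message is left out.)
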